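# Fit the relay and hold the hinged relay box shut on its locking pin

### The arm

A 6-joint arm with a two-finger parallel gripper is mounted at the origin on the work surface. World frame = base frame: x ahead of the robot, y to its left, z up, the work surface at z = 0. Lengths are in m, angles in rad, forces in N, time in s.
With the tool pointing down it reaches from about 0.3 to 0.875 m from the base axis. Payload 6.4 kg.
Tool frame: the origin (TCP) lies between the finger pads; the fingertips stand 25 mm ahead of it and the grasp point (between the pads) lies 6 mm ahead of it; z points along the fingers, y is the line along which they close (so a half turn about z gives the same grasp; the last joint's range is limited). The gripper opens to 85 mm and grips with 20 to 120 N. Pads are 22 mm wide; open, the fingers measure 114 mm over their backs; the gripper's body (76 mm by 85 mm) begins 54 mm behind the grasp point. The pads swing forward as they close: fully open they stand 13 mm farther back than shut.
Start: joints at [-1.55, 0.181, 1.607, -0, 1.354, -0.206], TCP at [0.129, -0.56, 0.256] pointing down, gripper open.
Joint ranges: [-2.99, 2.99], [-0.89, 2.07], [0.3, 2.58], [-1.14, 4.28], [0, 2.63], [-3.12, 3.12]. Speed limits (rad/s): [2.57, 2.57, 3.01, 3.14, 3.14, 3.14].

### API

Orientations are given as [roll, pitch, yaw] about the fixed x, y, z axes, in that order (R = Rz(yaw) Ry(pitch) Rx(roll)).
In Python, from plant import manip, viewer, ticket gives the robot as it stands (manip), with the cameras (viewer) and the job (ticket).
- The arm moves only by the shell command python3 nudge.py [FORCE], which reads ROWS from standard input. ROWS is a JSON list of rows, 1 to 20 of them, each an object with the fields wx, wy, wz (a rotation vector in rad), tx, ty, tz (the shift in m), finger_gap (the finger opening in m); a field left out counts as zero (the opening has to be given); each row shifts and turns the commanded pose from where the row before left it, along the tool's axes as they then stand; what a row does not reach is not made up. A row lasts 1/12 s, in which the tool goes at most 0.0417 m and 0.125 rad, less where a joint would pass 70% of its speed; a pose out of reach is approached as far as the arm can. The fingers move at their own pace and stop on an object; FORCE is the grip in N (left out, the last holds). Time passes only in rows, so rows that do not move let the fingers close. It prints the time, the measured TCP pose, the force, the opening and the grip force at its end. Input that does not fit is refused with a message, and nothing moves.
- manip.sense(): the state, without advancing time (a new reading comes with each control period).
- viewer.grab_frame(name): name is "side" or "top" or "wrist"; returns the picture (480x640x3 uint8, blue, green, red); there is no depth.
- viewer.camera_model(name): a dict with "vertical_fov" (degrees; the focal length in pixels is half the picture's height over the tangent of half this angle, whatever the lens; pixels are square), "cx", "cy" (the principal point, pixels), "extrinsics" (4x4, takes a point from world to camera coordinates). Camera axes: x right, y up, looking along -z (the intrinsics and any distortion apply to the point x, -y, -z); pixel columns grow to the right and rows downward; lengths in m; the calibration is good to about 2 mm. A picture is of the moment at which its call begins: read the wrist's pose just before it. camera_model takes no time and is no camera call; for the wrist camera it gives the pose at the moment of the call.
- ticket.hand_in(): hands the job in; it is judged then, once.
The state is a dict: "t": time; "joints": joint angles; "dq": joint speeds; "joint_torque": joint torques, N m; "position": TCP position; "tool_rot": TCP orientation; "force": force on the tool from outside, world axes, zero at the start; "ft_torque": the same for the moment, N m; "grip_width": finger opening in m; "gripper_force": force on a finger pad.
Only numpy, scipy, OpenCV 4.12 (cv2) and the standard library are available. Lean on these libraries where they do the work, as an engineer would, in place of code of your own. Each camera call takes 0.05 s, during which the arm holds its last target. There are 200 camera calls.

### The job

Plug the loose relay fully home into the empty socket in the open hinged relay box, swing the cover down shut, and take the locking pin from the white holder and push it down through the hole in the cover's lug and on through the base lug below it. The rubber seal pushes the cover back up, so finish while still holding the pin: keep pushing it down with its collar hard on the lug, so that the cover stays pressed fully shut for the colleague who will do up the screws. Leave the other things on the bench where they are.

Things in the scene. Friction and masses are not known exactly. Their poses are not given: they have to be found in the camera images.
- relaybox: Base half of a grey cast-metal hinged relay box, fixed to the bench: 180 (x) x 130 (y) x 45 mm high, walls 6 mm, open-topped. Origin: centre of its underside; z up. Hinge along its +y edge; pin lug at the middle of its -y side. Inside, a second relay stands fixed at (-48, -15) mm, a strip 20 mm high lies at y = +42. Fingers that close along the box's x have most room at socket and lug.
- socket (a point): Centre of the mouth of the empty socket in the box (flush with the top of its black block, 26 mm above the bench), at (+32, -15) mm in the box frame; axes as the box. Vertical rectangular hole 21.6 mm (x) by 15.6 mm (y), 14 mm deep.
- relay: Loose plug-in relay, upright on the bench: white body 28 (x) x 22 (y) x 36 mm on a black plug foot 20 (x) x 14 (y) x 12 mm with a bevelled end. Origin: centre of the underside of the foot; z up; body from z 12 to 48. 42 to 84 g. Goes in with its x along the socket's x, either way round; fully home the body sits on the socket block, origin 12 mm below point socket.
- cover (a joint): Cover angle about its hinge, rad: 0 fully shut (rim on rim), 1.57 upright, up to 2.3 leaning back. A friction hinge (about 0.32 N m): the cover stays where it is left. The 4 mm rubber seal on the rim begins to push it up below about 0.03: about 8 N down at the lug shuts it fully, under about 4 N it comes up again, and let go it springs back to 0.015 or so.
- cover_hinge (a point): Middle of the hinge line, which runs along the box's x, at (0, +69, 45) mm in the box frame.
- cover_edge (a point): Middle of the cover's free edge, at its outer top face; moves with the cover: 134 mm from the hinge line along the cover, 38 mm above its rim plane. Shut: at (0, -65, 83) mm in the box frame. The cover is 180 x 130 x 38 mm, hollow, walls 6 mm, 0.36 kg, its outer top face flat.
- cover_hole (a point): Centre of the upper mouth of the pin hole in the cover's lug (lug 12 mm thick); moves with the cover. When shut it is at (0, -92, 57) mm in the box frame, right above base_hole. Round hole 10 mm across, 27 mm out from the cover's side wall.
- base_hole (a point): Centre of the upper mouth of the pin hole in the base lug, at (0, -92, 45) mm in the box frame. Round through hole 10 mm across, axis vertical. The lug is 44 mm wide (x), 48 mm out (y) and 14 mm thick, open below.
- pin: Steel locking pin, upright in a hole of the holder: stem 8 mm across, 50 mm long, tapered nose; collar 22 mm across (z 50 to 55 mm); round grip 16 mm across (z 55 to 85); 4 mm button on top. Origin: tip of the stem; z towards the grip. 80 g. In the holder the collar rests on its top (origin 12 mm above the bench). Home in the box, collar on the cover's lug, the tip is 38 mm below base_hole.
- holder: White plastic holder block, fixed, 44 (x) x 120 (y) x 62 mm high, with two upright holes 10 mm across and 56 mm deep at y = -35 and y = +35 mm. Origin: centre of its underside. One hole holds the pin, the other the bolt.
- bolt: Bystander: shorter steel bolt with a hexagon head (about 14 mm across, no collar grip), upright in the holder's other hole. Leave.
- flask: Bystander: conical glass flask, 80 mm across, 115 mm high. Leave.
- beaker: Bystander: glass beaker, 72 mm across, 85 mm high. Leave.
- washbottle: Bystander: white plastic wash bottle, 68 mm across, 150 mm high. Leave.
- screwdriver: Bystander: screwdriver lying on the bench, 190 mm long. Leave.
- tape: Bystander: flat roll of tape, 64 mm across, 19 mm high. Leave.
- transformer: Bystander: small iron-core transformer, 62 x 54 x 34 mm. Leave.
- stopper: Bystander: white plastic stopper, 36 mm across, 26 mm high. Leave.

How it is judged:
By the outcome, as a careful person would: the job done as asked, in the order asked, and still so for the second after the job is handed in, while the arm keeps its last pose, push and grip.
It also fails if it takes over 72 s, if anything falls off the work surface, if the arm or the gripper's body presses on something with over 40 N, if the wrist force passes 120 N, or if a joint passes its speed limit or range.

## Working session

There is one attempt and no reset: what is moved stays moved. The work goes in short steps, Python scripts to look and compute and a shell command to move; the robot and the scene stay as the last step left them, time stands still between calls to the robot, and variables do not carry over. Pictures are saved under pics/ and viewed, at most 10 in all, crops included, and the job is handed in when it is done.

```bash
ls; mkdir -p pics
python3 - <<'E'
from plant import manip, viewer, ticket
import cv2,numpy as np
for n in("top","side"):
    m=viewer.camera_model(n);print(n,{k:(np.round(v,4).tolist() if k=="extrinsics" else v) for k,v in m.items()})
    cv2.imwrite(f"pics/{n}0.png",viewer.grab_frame(n))
print(viewer.camera_model("wrist"))
print(manip.sense())
E
```

```text
nudge.py
pics
plant.py
top {'vertical_fov': 53.20011908645459, 'cx': 315.9712995697877, 'cy': 238.37165669582987, 'extrinsics': [[-0.0989, -0.9951, 0.0052, -0.0177], [0.9655, -0.0947, 0.2424, -0.5768], [-0.2407, 0.029, 0.9702, -0.8991], [0.0, 0.0, 0.0, 1.0]]}
side {'vertical_fov': 43.791727001388864, 'cx': 319.10156952014086, 'cy': 244.7805646213197, 'extrinsics': [[0.9262, -0.3768, 0.0126, -0.5576], [0.1687, 0.4442, 0.8799, -0.151], [-0.3371, -0.8128, 0.475, -1.3038], [0.0, 0.0, 0.0, 1.0]]}
{'vertical_fov': 62.77633239941353, 'cx': 322.9167515385064, 'cy': 237.61762073667472, 'extrinsics': array([[ 0.22509898, -0.97433352, -0.00215311, -0.57437455],
       [ 0.93082745,  0.21569976, -0.29501504,  0.03770881],
       [ 0.28790747,  0.06440341,  0.95549018, -0.37857213],
       [ 0.        ,  0.        ,  0.        ,  1.        ]])}
{'t': 0.1, 'joints': array([-1.55034604e+00,  1.81432484e-01,  1.60791754e+00, -1.42521300e-05,
        1.35380814e+00, -2.06282546e-01]), 'dq': array([-7.37570543e-04, -2.09516407e-03, -4.18438376e-03,  6.28639677e-04,
       -2.77852260e-04,  1.73056898e-05]), 'joint_torque': array([-8.09510880e-05, -4.45878875e+01, -3.52239919e+01, -2.02508581e-04,
        4.11685556e-03,  1.32592454e-06]), 'position': array([ 0.12927031, -0.55980494,  0.25548888]), 'tool_rot': array([-3.14005748e+00, -3.07034536e-04,  2.26735671e-01]), 'force': array([0.5290185 , 0.5698514 , 0.66572858]), 'ft_torque': array([-0.03533463, -0.01108008, -0.02248129]), 'gripper_force': 0.0, 'grip_width': 0.08514777595754323}
```

View pics/top0.png

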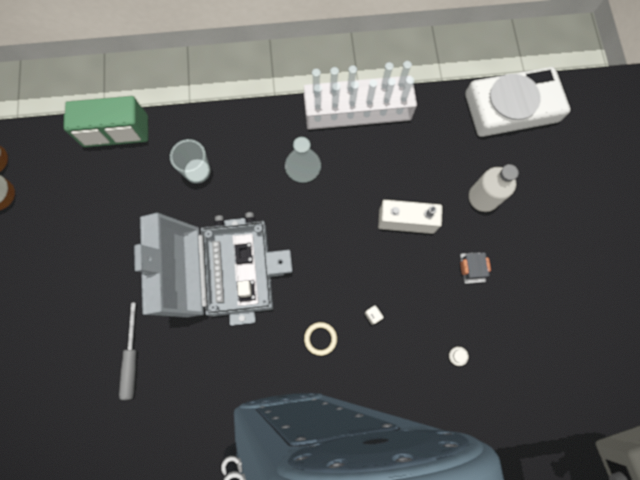

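View pics/side0.png

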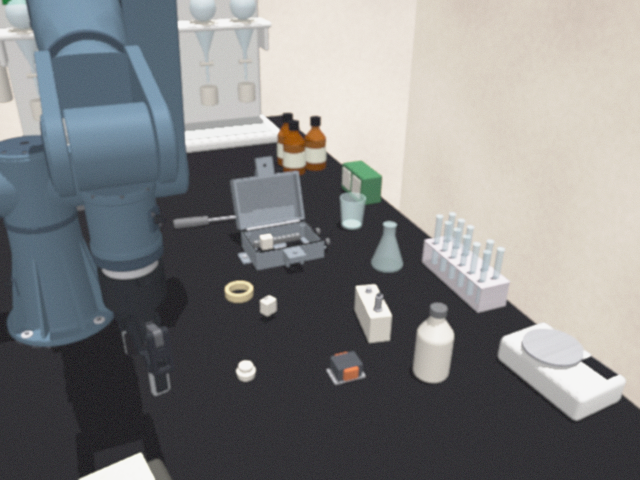

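The top view shows the relay at about (374,315), the box around (237,268) with its lug hole at (280,262), the holder at (410,216), the dark pin grip at (431,212) and the bolt at (396,211). The side view agrees: the relay is at (268,305) and the pin at (379,300).

```bash
cat > h.py <<'E'
from plant import manip, viewer, ticket
import cv2,numpy as np
from scipy.spatial.transform import Rotation as Ro
def ray(m,u,v):
    f=240/np.tan(np.radians(m["vertical_fov"])/2);E=np.asarray(m["extrinsics"]);R,t=E[:3,:3],E[:3,3]
    d=R.T@np.array([(u-m["cx"])/f,-(v-m["cy"])/f,-1.]);return -R.T@t,d
def plane(m,u,v,z):
    c,d=ray(m,u,v);return c+d*(z-c[2])/d[2]
def proj(m,p):
    f=240/np.tan(np.radians(m["vertical_fov"])/2);q=np.asarray(m["extrinsics"])@np.append(p,1)
    return m["cx"]-f*q[0]/q[2],m["cy"]+f*q[1]/q[2]
def tri(obs):
    A=np.zeros((3,3));b=np.zeros(3)
    for m,u,v in obs:
        c,d=ray(m,u,v);d/=np.linalg.norm(d);P=np.eye(3)-d@d if 0 else np.eye(3)-np.outer(d,d);A+=P;b+=P@c
    return np.linalg.solve(A,b)
def tool(s=None):
    s=s or manip.sense();return np.array(s["position"]),Ro.from_euler("xyz",s["tool_rot"])
def rel(target,yaw=None):
    "tool-axis shift from the present pose to a world point"
    p,R=tool();return R.inv().apply(np.asarray(target)-p).round(4)
E
python3 - <<'E'
from h import *
T=viewer.camera_model("top");S=viewer.camera_model("side");W=viewer.camera_model("wrist")
for n,u,v,z in[("relay",374,315,.048),("lughole",280,262,.045),("boxcorner1",204,227,.045),("c2",265,223,.045),("c3",271,311,.045),("c4",209,316,.045),("pin top",432,210,.1),("bolt",396,211,.07)]:
    print(n,plane(T,u,v,z).round(3))
print("pin tri",tri([(T,432,210),(S,379,297)]).round(3))
p,R=tool();c,_=ray(W,0,0);print("cam in tool",R.inv().apply(c-p).round(3),"axes",(R.inv().as_matrix()@W["extrinsics"][:3,:3].T).round(3))
E
```

```text
relay [ 0.41  -0.175  0.048]
lughole [0.536 0.003 0.045]
boxcorner1 [0.626 0.155 0.045]
c2 [0.622 0.028 0.045]
c3 [0.438 0.029 0.045]
c4 [0.441 0.153 0.045]
pin top [ 0.6   -0.309  0.1  ]
bolt [ 0.614 -0.244  0.07 ]
pin tri [ 0.604 -0.312  0.093]
cam in tool [ 0.076  0.    -0.116] axes [[ 0.     0.955  0.295]
 [ 1.    -0.     0.   ]
 [ 0.001  0.295 -0.955]]
```

```bash
echo '[{"tx": 0.03,"ty": -0.026,"tz": 0.0047,"finger_gap": 0.085},{"tx": 0.03,"ty": -0.026,"tz": 0.0047,"finger_gap": 0.085},{"tx": 0.03,"ty": -0.026,"tz": 0.0047,"finger_gap": 0.085},{"tx": 0.03,"ty": -0.026,"tz": 0.0047,"finger_gap": 0.085},{"tx": 0.03,"ty": -0.026,"tz": 0.0047,"finger_gap": 0.085},{"tx": 0.03,"ty": -0.026,"tz": 0.0047,"finger_gap": 0.085},{"tx": 0.03,"ty": -0.026,"tz": 0.0047,"finger_gap": 0.085},{"tx": 0.03,"ty": -0.026,"tz": 0.0047,"finger_gap": 0.085},{"tx": 0.03,"ty": -0.026,"tz": 0.0047,"finger_gap": 0.085},{"tx": 0.03,"ty": -0.026,"tz": 0.0047,"finger_gap": 0.085},{"tx": 0.03,"ty": -0.026,"tz": 0.0047,"finger_gap": 0.085},{"tx": 0.03,"ty": -0.026,"tz": 0.0047,"finger_gap": 0.085}]' | python3 nudge.py 40
echo '[{"wz": -0.122,"finger_gap": 0.085},{"wz": -0.122,"finger_gap": 0.085},{"wz": -0.122,"finger_gap": 0.085},{"wz": -0.122,"finger_gap": 0.085},{"wz": -0.122,"finger_gap": 0.085},{"wz": -0.122,"finger_gap": 0.085},{"wz": -0.122,"finger_gap": 0.085},{"wz": -0.122,"finger_gap": 0.085},{"wz": -0.122,"finger_gap": 0.085},{"wz": -0.122,"finger_gap": 0.085},{"wz": -0.122,"finger_gap": 0.085},{"finger_gap": 0.085},{"finger_gap": 0.085}]' | python3 nudge.py
python3 - <<'E'
from h import *
import pickle
s=manip.sense();W=viewer.camera_model("wrist");im=viewer.grab_frame("wrist");cv2.imwrite("pics/w1.png",im);cv2.imwrite("pics/t1.png",viewer.grab_frame("top"))
pickle.dump(W,open("w1.pkl","wb"));print(proj(W,[.41,-.175,.048]),s["tool_rot"])
E
```

```text
t: 1.1
position: [0.4105, -0.1734, 0.1996]
tool_rot: [3.141, -0.0, 0.227]
force: [0.1, -1.0, -0.3]
grip_width: 0.0849
gripper_force: 0.0
t: 2.18
position: [0.4098, -0.1752, 0.1997]
tool_rot: [-3.141, -0.0, 1.565]
force: [-0.5, -0.5, -0.8]
grip_width: 0.0849
gripper_force: 0.0
(np.float64(322.78426104214833), np.float64(227.25413427238323)) [-3.14114166e+00 -3.43315679e-04  1.56514466e+00]
```

View pics/w1.png

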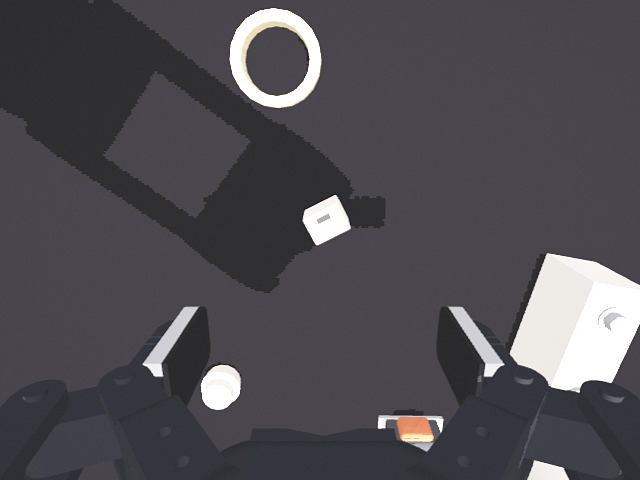

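The wrist view shows the loose relay at (326,220), turned about 25 to 30 degrees. The tape, stopper, transformer and holder are all clear of it.

Run:
```python
from h import *
import pickle
W=pickle.load(open("w1.pkl","rb"));im=cv2.imread("pics/w1.png");g=im.min(2)
c=g[185:255,290:365]
print(np.histogram(c[c>120],bins=range(120,261,10)))
for th in(150,225,240,250):
    m=np.zeros_like(g);m[185:255,290:365]=(c>th)*255
    m=cv2.morphologyEx(m,cv2.MORPH_CLOSE,np.ones((13,13)))
    k=max(cv2.findContours(m,0,2)[0],key=cv2.contourArea)
    w=np.array([plane(W,*q,.048)[:2]*1000 for q in k[:,0]],np.float32)
    print(th,cv2.minAreaRect(w),cv2.approxPolyDP(k,3,True)[:,0].tolist())
cv2.imwrite("pics/w1c.png",cv2.resize(im[180:260,280:380],None,fx=6,fy=6,interpolation=2))
```

```text
(array([   3,    5,    3,    6,   25,   55,    7,    8,   11,    4,   31,
         31,  301, 1050]), array([120, 130, 140, 150, 160, 170, 180, 190, 200, 210, 220, 230, 240,
       250, 260]))
150 ((412.0048522949219, -169.96591186523438), (29.64797592163086, 26.918807983398438), 26.649919509887695) [[335, 195], [304, 211], [303, 222], [316, 244], [350, 228]]
225 ((411.7628479003906, -169.90603637695312), (28.793670654296875, 26.594585418701172), 26.649904251098633) [[335, 195], [305, 211], [303, 221], [316, 244], [350, 227]]
240 ((411.8335266113281, -170.0453643798828), (28.79503059387207, 26.278162002563477), 26.65880584716797) [[335, 196], [305, 212], [303, 221], [316, 244], [349, 228]]
250 ((411.78155517578125, -170.4333953857422), (28.362102508544922, 25.311906814575195), 27.395626068115234) [[335, 196], [334, 204], [303, 219], [316, 244], [349, 228]]
```

View pics/w1c.png

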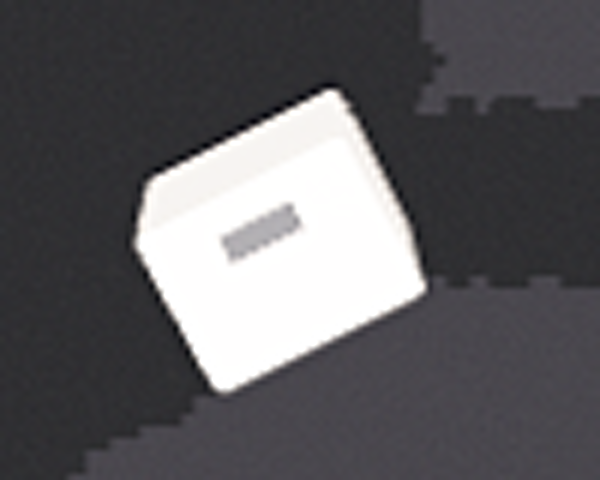

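The top face corners in the crop are (137,243), (345,140), (425,290) and (220,392). I'll cast these onto z = 0.048.

Run:
```python
from h import *
import pickle
W=pickle.load(open("w1.pkl","rb"))
P=np.array([plane(W,280+u/6-.42,180+v/6-.42,.048)[:2] for u,v in[(137,243),(345,140),(425,290),(220,392)]])*1000
print(P.round(1));e=np.roll(P,-1,0)-P;print(np.linalg.norm(e,axis=1).round(1),np.degrees(np.arctan2(e[:,1],e[:,0])).round(1),P.mean(0))
p,R=tool();print(rel([*P.mean(0)/1000,.2]))
```

```text
[[ 395.7 -169.7]
 [ 420.  -157.5]
 [ 429.5 -175.6]
 [ 405.2 -188.1]]
[27.2 20.4 27.3 20.7] [  26.6  -62.2 -152.7  117.4] [ 412.62338068 -172.72944706]
[ 0.0025  0.0028 -0.0003]
```

```bash
echo '[{"tx": 0.0025,"ty": 0.0028,"finger_gap": 0.06},{"wz": -0.119,"finger_gap": 0.06},{"wz": -0.119,"finger_gap": 0.06},{"wz": -0.119,"finger_gap": 0.06},{"wz": -0.119,"finger_gap": 0.06},{"tz": 0.03,"finger_gap": 0.06},{"tz": 0.03,"finger_gap": 0.06},{"tz": 0.03,"finger_gap": 0.06},{"tz": 0.03,"finger_gap": 0.06},{"tz": 0.02,"finger_gap": 0.06},{"tz": 0.0177,"finger_gap": 0.06},{"finger_gap": 0.06}]' | python3 nudge.py 40
echo '[{"finger_gap": 0.02},{"finger_gap": 0.02},{"finger_gap": 0.02},{"finger_gap": 0.02},{"finger_gap": 0.02},{"finger_gap": 0.02}]' | python3 nudge.py 40
```

```text
t: 3.28
position: [0.4106, -0.171, 0.039]
tool_rot: [-3.139, -0.006, 2.043]
force: [0.1, 0.6, 1.1]
grip_width: 0.0603
gripper_force: 0.0
t: 3.78
position: [0.4138, -0.1736, 0.0436]
tool_rot: [3.14, 0.003, 2.045]
force: [0.3, -0.2, 7.5]
grip_width: 0.0276
gripper_force: 40.7
```

```bash
echo '[{"tz": -0.03,"finger_gap": 0.02},{"tz": -0.04,"finger_gap": 0.02},{"tz": -0.04,"finger_gap": 0.02},{"tz": -0.04,"finger_gap": 0.02},{"tz": -0.04,"finger_gap": 0.02},{"tz": -0.016,"finger_gap": 0.02},{"wz": 0.116,"finger_gap": 0.02},{"wz": 0.116,"finger_gap": 0.02},{"wz": 0.116,"finger_gap": 0.02},{"wz": 0.116,"finger_gap": 0.02},{"tx": 0.034,"ty": 0.021,"finger_gap": 0.02},{"tx": 0.034,"ty": 0.021,"finger_gap": 0.02},{"tx": 0.034,"ty": 0.021,"finger_gap": 0.02},{"tx": 0.034,"ty": 0.021,"finger_gap": 0.02},{"tx": 0.034,"ty": 0.021,"finger_gap": 0.02},{"tx": 0.034,"ty": 0.021,"finger_gap": 0.02},{"finger_gap": 0.02},{"finger_gap": 0.02}]' | python3 nudge.py
python3 - <<'E'
from h import *
import pickle
s=manip.sense();W=viewer.camera_model("wrist");im=viewer.grab_frame("wrist");cv2.imwrite("pics/w2.png",im)
pickle.dump((s,W),open("w2.pkl","wb"));print(proj(W,[.564,.076,.026]),s["position"],s["tool_rot"])
E
```

```text
t: 5.28
position: [0.5369, 0.0344, 0.2481]
tool_rot: [-3.141, 0.0, 1.585]
force: [-0.2, -0.3, -0.9]
grip_width: 0.0274
gripper_force: 40.0
(np.float64(355.3543908617061), np.float64(158.12092575542496)) [0.53685202 0.03437897 0.24806398] [-3.14112526e+00  3.59050029e-05  1.58474432e+00]
```

View pics/w2.png

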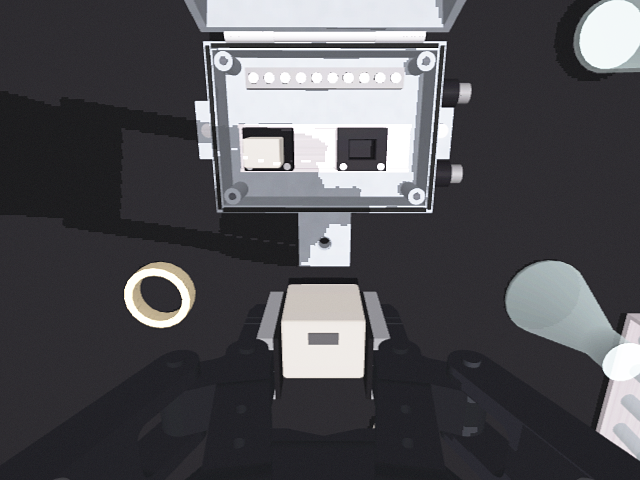

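The socket mouth is near (361,149), the lug hole is at (324,242), and the rim corners are near (206,42), (445,42), (433,212) and (220,212). The relay is held straight. I'll enlarge the socket and lug.

Run:
```python
from h import *
im=cv2.imread("pics/w2.png")
a=cv2.convertScaleAbs(im[115:185,325:400],alpha=2.5);b=im[205:275,287:362]
cv2.imwrite("pics/w2c.png",cv2.resize(np.hstack([a,b]),None,fx=5,fy=5,interpolation=2))
```

```text
(no output)
```

View pics/w2c.png

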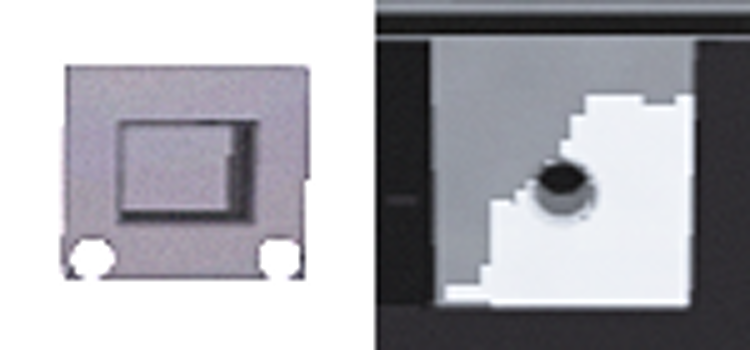

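In the crop the socket mouth spans u 118–260 and v 119–222, and the lug hole is centred at (566,190).

Run:
```python
from h import *
import pickle
s,W=pickle.load(open("w2.pkl","rb"))
c=lambda u,v,z,o:plane(W,u/5-.4+o[0],v/5-.4+o[1],z)
o=(325,115)
q=np.array([c(u,v,.026,o) for u,v in[(118,119),(260,119),(260,222),(118,222)]])
print("mouth sizes",np.linalg.norm(np.roll(q,-1,0)-q,axis=1).round(4));S=q.mean(0)
L=c(191.5,189.5,.045,(287,205))
print("socket",S.round(4),"lug",L.round(4),"dist",np.linalg.norm((S-L)[:2]),"exp",np.hypot(32,77))
d=(S-L)[:2];print("box yaw deg",np.degrees(np.arctan2(d[1],d[0])-np.arctan2(77,32)))
R=[plane(W,u,v,.045) for u,v in[(206,42),(445,42),(433,212),(220,212)]]
for a,b in[(0,1),(3,2)]: e=R[b]-R[a];print(np.linalg.norm(e),np.degrees(np.arctan2(e[1],e[0])))
T=viewer.camera_model("top");print("topview proj",proj(T,S),proj(T,L),"sideview L",proj(viewer.camera_model("side"),L))
p,Rt=tool(s);print(p,np.degrees(s["tool_rot"]))
# held relay top corners in view, expect z TCP+? 
K=[plane(W,u,v,p[2]+.006) for u,v in[(283,317),(365,317),(364,378),(283,378)]];print((np.array(K)-p).round(4))
```

```text
mouth sizes [0.0237 0.017  0.0241 0.017 ]
socket [0.5696 0.0838 0.026 ] lug [0.5392 0.0067 0.045 ] dist 0.08290307867819457 exp 83.38465086573187
box yaw deg 1.0593297901970589
0.17597927836856347 0.801779326243795
0.17728323148232983 0.8332175821529069
topview proj (np.float64(241.20068334045956), np.float64(251.86955114239777)) (np.float64(278.26939608393906), np.float64(260.6755179210472)) sideview L (np.float64(294.69223120400693), np.float64(251.85937086723104))
[0.53685202 0.03437897 0.24806398] [-1.79973220e+02  2.05720513e-03  9.07991613e+01]
[[-0.0121  0.0149  0.006 ]
 [ 0.0135  0.0152  0.006 ]
 [ 0.0142 -0.0071  0.006 ]
 [-0.0125 -0.0076  0.006 ]]
```

```bash
echo '[{"tx": 0.0239,"ty": 0.0164,"finger_gap": 0.02},{"tx": 0.0238,"ty": 0.0163,"finger_gap": 0.02},{"tz": 0.035,"finger_gap": 0.02},{"tz": 0.035,"finger_gap": 0.02},{"tz": 0.035,"finger_gap": 0.02},{"tz": 0.035,"finger_gap": 0.02},{"tz": 0.014,"finger_gap": 0.02},{"tz": 0.01,"finger_gap": 0.02},{"finger_gap": 0.02},{"finger_gap": 0.02},{"finger_gap": 0.02}]' | python3 nudge.py
python3 - <<'E'
from h import *
import pickle
s=manip.sense();W=viewer.camera_model("wrist");im=viewer.grab_frame("wrist");cv2.imwrite("pics/w3.png",im)
pickle.dump((s,W),open("w3.pkl","wb"))
c=[int(x) for x in proj(W,[.5696,.0838,.026])];print(c,s["position"],np.degrees(s["tool_rot"]))
x0,y0=c[0]-80,max(c[1]-85,0)
cv2.imwrite("pics/w3c.png",cv2.resize(cv2.convertScaleAbs(im[y0:y0+120,x0:x0+160],alpha=1.6,beta=15),None,fx=5,fy=5,interpolation=2));print(x0,y0)
E
```

```text
t: 6.25
position: [0.5703, 0.0798, 0.0861]
tool_rot: [3.138, 0.0, 1.58]
force: [0.6, 0.2, -1.4]
grip_width: 0.0274
gripper_force: 40.0
[320, 270] [0.57028839 0.07977149 0.08611995] [1.79817436e+02 1.75387300e-02 9.05251679e+01]
240 185
```

View pics/w3c.png

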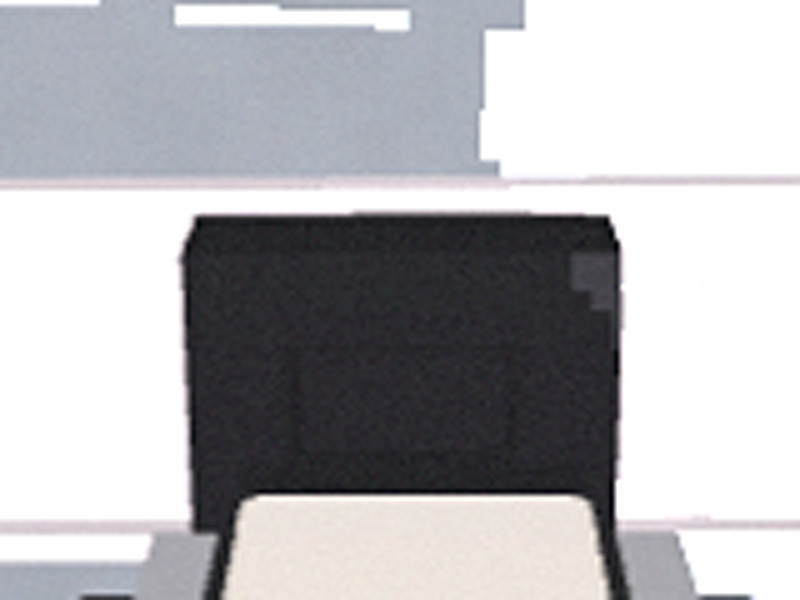

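In the crop the mouth is at u 295–515 and v 345–450 (pixels about 298.6–342.6 and 253.6–274.6). The relay body's lower front edge is at v 495 with u 237–592. The relay now hangs about 10 mm short in y.

Run:
```python
from h import *
import pickle
s,W=pickle.load(open("w3.pkl","rb"));p,R=tool(s)
c=lambda u,v,z:plane(W,u/5-.4+240,v/5-.4+185,z)
q=np.array([c(u,v,.026) for u,v in[(295,345),(515,345),(515,450),(295,450)]]);print("mouth",(q-p).round(4).tolist(),(q.mean(0)-p).round(4))
for zo in(.030,.0316,.034):
    a,b=c(237,495,p[2]-zo),c(592,495,p[2]-zo);print(zo,"front edge width",np.linalg.norm(a-b).round(4),"mid",((a+b)/2-p).round(4),"=> relay centre y",((a+b)/2-p)[1]-.011)
```

```text
mouth [[-0.011, 0.0126, -0.0601], [0.0099, 0.0127, -0.0601], [0.0102, 0.002, -0.0601], [-0.0111, 0.0018, -0.0601]] [-0.0005  0.0073 -0.0601]
0.03 front edge width 0.0286 mid [ 0.0003  0.0105 -0.03  ] => relay centre y -0.0005138353164732164
0.0316 front edge width 0.0289 mid [ 0.0003  0.0098 -0.0316] => relay centre y -0.001219131600028265
0.034 front edge width 0.0294 mid [ 0.0004  0.0087 -0.034 ] => relay centre y -0.0022770760253608448
```

Run:
```python
from h import *
import pickle
s,W=pickle.load(open("w3.pkl","rb"));p,R=tool(s);im=cv2.imread("pics/w3.png")
def C(q): u,v=proj(W,q);return round((u+.4-265)*8),round((v+.4-215)*8)
S=np.array([.5696,.0838,.026])
for n,d in[("inner",(.0108,.0078)),("outer",(.0124,.009))]: print(n,[C(S+[a*d[0],b*d[1],0]) for a,b in[(-1,1),(1,1),(1,-1)]])
for cy in(-.001,.001): print("foot tip",cy,[C(p+[a*.010,cy+.007,-.0436]) for a in(-1,1)],"bevel",[C(p+[a*.008,cy+.005,-.0436]) for a in(-1,1)],"foot root",C(p+[-.01,cy+.007,-.0316]),"body",C(p+[-.014,cy+.011,-.0316]))
c=cv2.GaussianBlur(im.min(2)[215:290,265:365].astype(np.float32),(3,3),0)
cv2.imwrite("pics/w3d.png",cv2.resize(np.clip((c-10)*7,0,255).astype(np.uint8),None,fx=8,fy=8,interpolation=2))
```

```text
inner [(264, 324), (627, 327), (621, 568)]
outer [(237, 304), (655, 308), (647, 586)]
foot tip -0.001 [(274, 525), (638, 528)] bevel [(311, 559), (601, 561)] foot root (261, 618) body (181, 546)
foot tip 0.001 [(274, 491), (639, 494)] bevel [(310, 526), (602, 528)] foot root (260, 583) body (181, 509)
```

View pics/w3d.png

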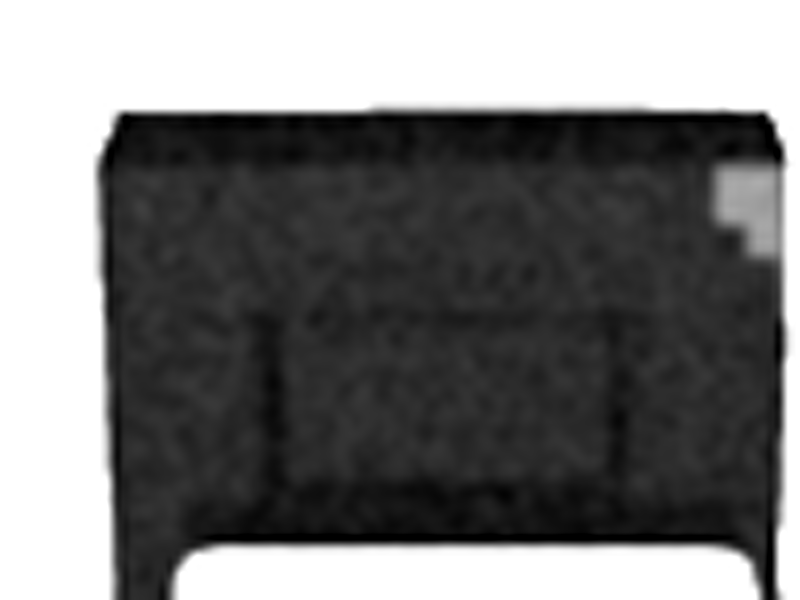

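```bash
echo '[{"wz": -0.005,"tx": 0.0037,"ty": -0.001,"finger_gap": 0.02},{"finger_gap": 0.02},{"tz": 0.007,"finger_gap": 0.02},{"tz": 0.007,"finger_gap": 0.02},{"finger_gap": 0.02},{"finger_gap": 0.02}]' | python3 nudge.py 60
```

```text
t: 6.8
position: [0.5674, 0.0842, 0.0694]
tool_rot: [-3.14, -0.0, 1.586]
force: [0.7, -0.2, -0.9]
grip_width: 0.027
gripper_force: 64.5
```

```bash
for i in 1 2 3; do echo '[{"finger_gap": 0.02},{"finger_gap": 0.02}]' | python3 nudge.py | sed -n 2,3p; done; python3 -c "
from h import *
print(manip.sense()['joints'],manip.sense()['position'],manip.sense()['dq'])"
```

```text
position: [0.5678, 0.0842, 0.0701]
tool_rot: [-3.141, -0.0, 1.586]
position: [0.5679, 0.0842, 0.0703]
tool_rot: [3.142, -0.0, 1.586]
position: [0.5679, 0.0841, 0.0703]
tool_rot: [3.142, -0.0, 1.586]
[-5.95972755e-02  4.12705350e-01  1.73071036e+00  1.52994048e-05
  9.98106619e-01 -7.45896186e-02] [0.56789933 0.08412792 0.07027256] [ 0.00096244  0.00016377  0.00166877 -0.00044104 -0.00086159  0.00062672]
```

```bash
for d in 0 .003 .002 .002; do echo "step $d"; done >/dev/null; echo '[{"ty": 0.001,"finger_gap": 0.02},{"tz": 0.002,"finger_gap": 0.02},{"tz": 0.002,"finger_gap": 0.02},{"finger_gap": 0.02},{"finger_gap": 0.02},{"finger_gap": 0.02}]' | python3 nudge.py; echo '[{"tz": 0.002,"finger_gap": 0.02},{"tz": 0.002,"finger_gap": 0.02},{"finger_gap": 0.02},{"finger_gap": 0.02},{"finger_gap": 0.02}]' | python3 nudge.py
```

```text
t: 7.8
position: [0.5695, 0.0836, 0.0664]
tool_rot: [3.14, 0.001, 1.586]
force: [2.4, -3.8, 1.0]
grip_width: 0.0274
gripper_force: 64.7
t: 8.22
position: [0.5692, 0.0832, 0.0622]
tool_rot: [3.141, 0.001, 1.586]
force: [1.5, -6.7, 0.2]
grip_width: 0.0273
gripper_force: 64.5
```

```bash
echo '[{"tx": -0.0008,"tz": 0.001,"finger_gap": 0.02},{"tz": 0.002,"finger_gap": 0.02},{"tz": 0.002,"finger_gap": 0.02},{"finger_gap": 0.02},{"finger_gap": 0.02},{"finger_gap": 0.02}]' | python3 nudge.py; echo '[{"tz": 0.001,"finger_gap": 0.02},{"tz": 0.001,"finger_gap": 0.02},{"tz": 0.001,"finger_gap": 0.02},{"finger_gap": 0.02},{"finger_gap": 0.02},{"finger_gap": 0.02}]' | python3 nudge.py
```

```text
t: 8.72
position: [0.5688, 0.0831, 0.0577]
tool_rot: [-3.141, 0.001, 1.586]
force: [-3.1, -5.4, 7.5]
grip_width: 0.0269
gripper_force: 65.4
t: 9.22
position: [0.5689, 0.0831, 0.0576]
tool_rot: [-3.141, 0.001, 1.587]
force: [-12.7, -5.2, 30.9]
grip_width: 0.0268
gripper_force: 68.9
```

```bash
echo '[{"tz": -0.003,"finger_gap": 0.048},{"finger_gap": 0.048},{"finger_gap": 0.048},{"finger_gap": 0.048},{"tz": -0.02,"finger_gap": 0.048},{"tz": -0.025,"finger_gap": 0.048},{"finger_gap": 0},{"finger_gap": 0},{"finger_gap": 0},{"finger_gap": 0},{"finger_gap": 0}]' | python3 nudge.py; echo '[{"tz": 0.010,"finger_gap": 0},{"tz": 0.004,"finger_gap": 0},{"finger_gap": 0},{"finger_gap": 0},{"finger_gap": 0}]' | python3 nudge.py
```

```text
t: 10.13
position: [0.5679, 0.0835, 0.1008]
tool_rot: [-3.139, -0.0, 1.586]
force: [-0.4, 0.4, -0.0]
grip_width: -0.0
gripper_force: 0.0
t: 10.55
position: [0.5683, 0.0834, 0.0873]
tool_rot: [-3.14, -0.0, 1.586]
force: [-0.1, 1.3, 0.1]
grip_width: -0.0002
gripper_force: 0.0
```

```bash
echo '[{"tz": 0.001,"finger_gap": 0},{"tz": 0.001,"finger_gap": 0},{"tz": 0.001,"finger_gap": 0},{"tz": 0.001,"finger_gap": 0},{"finger_gap": 0},{"finger_gap": 0},{"finger_gap": 0}]' | python3 nudge.py
```

```text
t: 11.13
position: [0.5694, 0.0833, 0.0871]
tool_rot: [3.141, 0.0, 1.586]
force: [-9.8, 0.2, 23.5]
grip_width: 0.0
gripper_force: 11.9
```

Contact at tip z = 0.062 confirms the relay is fully home. Next is the cover angle, from its lug's end in the top view (136,258) and the side view (263,158).

Run:
```python
from h import *
T=viewer.camera_model("top");S=viewer.camera_model("side")
L=np.array([.5392,.0067,.045]);ya=np.radians(.9);ex=np.array([np.cos(ya),np.sin(ya),0]);ey=np.array([-ex[1],ex[0],0]);O=L+.092*ey-[0,0,.045]
print("box origin",O.round(4))
P=tri([(T,136,258),(S,263,158)]);d=P-O;print("lug end box frame",np.array([d@ex,d@ey,d[2]]).round(3))
for th in(1.6,1.7,1.8,1.9,2.0,2.1,2.2):
    f=lambda x,s,n:O+ex*x+ey*(.069-s*np.cos(th)+n*np.sin(th))+[0,0,.045+s*np.sin(th)+n*np.cos(th)]
    print(th,"hole T,S",[np.round(proj(c,f(0,.161,.012))) for c in(T,S)],"edge corners",[np.round(proj(c,f(x,.134,.038))) for x in(-.09,.09) for c in(T,S)])
```

```text
box origin [0.5378 0.0987 0.    ]
lug end box frame [-0.001  0.14   0.209]
1.6 hole T,S [array([169., 254.]), array([270., 166.])] edge corners [array([161., 309.]), array([233., 178.]), array([157., 210.]), array([299., 168.])]
1.7 hole T,S [array([160., 255.]), array([268., 165.])] edge corners [array([154., 311.]), array([232., 178.]), array([151., 212.]), array([297., 168.])]
1.8 hole T,S [array([151., 257.]), array([266., 164.])] edge corners [array([148., 312.]), array([231., 178.]), array([145., 214.]), array([295., 169.])]
1.9 hole T,S [array([144., 258.]), array([264., 165.])] edge corners [array([143., 313.]), array([230., 179.]), array([140., 216.]), array([294., 170.])]
2.0 hole T,S [array([137., 260.]), array([262., 165.])] edge corners [array([138., 314.]), array([229., 181.]), array([136., 218.]), array([292., 172.])]
2.1 hole T,S [array([131., 262.]), array([261., 167.])] edge corners [array([134., 315.]), array([228., 183.]), array([132., 220.]), array([291., 174.])]
2.2 hole T,S [array([125., 264.]), array([259., 168.])] edge corners [array([131., 316.]), array([228., 185.]), array([129., 222.]), array([290., 176.])]
```

```bash
echo '[{"tz": -0.02,"finger_gap": 0},{"tz": -0.04,"finger_gap": 0},{"tz": -0.04,"finger_gap": 0},{"tz": -0.04,"finger_gap": 0},{"tz": -0.038,"finger_gap": 0},{"tx": 0.031,"ty": -0.0163,"finger_gap": 0},{"tx": 0.031,"ty": -0.0163,"finger_gap": 0},{"tx": 0.031,"ty": -0.0163,"finger_gap": 0},{"tx": 0.031,"ty": -0.0163,"finger_gap": 0},{"tx": 0.031,"ty": -0.0163,"finger_gap": 0},{"tx": 0.0316,"ty": -0.0165,"finger_gap": 0},{"finger_gap": 0},{"tz": 0.032,"finger_gap": 0},{"tz": 0.032,"finger_gap": 0},{"tz": 0.031,"finger_gap": 0},{"finger_gap": 0},{"finger_gap": 0},{"finger_gap": 0}]' | python3 nudge.py
```

```text
t: 12.63
position: [0.4691, 0.2685, 0.1686]
tool_rot: [3.14, -0.0, 1.586]
force: [0.0, 0.2, 0.8]
grip_width: 0.0
gripper_force: 0.0
```

```bash
echo '[{"tx": -0.0105,"finger_gap": 0},{"tx": -0.0105,"finger_gap": 0},{"tx": -0.0105,"finger_gap": 0},{"tx": -0.0105,"finger_gap": 0},{"tx": -0.0105,"finger_gap": 0},{"tx": -0.0105,"finger_gap": 0}]' | python3 nudge.py; echo '[{"tx": -0.0105,"finger_gap": 0},{"tx": -0.0105,"finger_gap": 0},{"tx": -0.0105,"finger_gap": 0},{"tx": -0.0105,"finger_gap": 0},{"tx": -0.0105,"finger_gap": 0},{"tx": -0.011,"finger_gap": 0},{"finger_gap": 0},{"finger_gap": 0}]' | python3 nudge.py
python3 - <<'E'
import numpy as np
for e in np.arange(1.22,.3,-.1): print(round(e,2),(-.105*np.cos(e)).round(4),(.105*np.sin(e)).round(4),"th",round(e-.37,2))
E
```

```text
t: 13.13
position: [0.4707, 0.2054, 0.1699]
tool_rot: [3.136, -0.002, 1.586]
force: [0.1, 4.9, 4.1]
grip_width: -0.0001
gripper_force: 2.8
t: 13.8
position: [0.4695, 0.1409, 0.1667]
tool_rot: [-3.14, 0.001, 1.584]
force: [-0.5, -0.4, -0.3]
grip_width: -0.0001
gripper_force: 0.0
1.22 -0.0361 0.0986 th 0.85
1.12 -0.0457 0.0945 th 0.75
1.02 -0.055 0.0895 th 0.65
0.92 -0.0636 0.0835 th 0.55
0.82 -0.0716 0.0768 th 0.45
0.72 -0.0789 0.0692 th 0.35
0.62 -0.0855 0.061 th 0.25
0.52 -0.0911 0.0522 th 0.15
0.42 -0.0959 0.0428 th 0.05
0.32 -0.0997 0.033 th -0.05
```

```bash
echo '[{"tx": -0.0096,"tz": 0.0041,"finger_gap": 0},{"tx": -0.0093,"tz": 0.005,"finger_gap": 0},{"tx": -0.0086,"tz": 0.006,"finger_gap": 0},{"tx": -0.008,"tz": 0.0067,"finger_gap": 0},{"finger_gap": 0}]' | python3 nudge.py; echo '[{"tx": -0.0073,"tz": 0.0076,"finger_gap": 0},{"tx": -0.0066,"tz": 0.0082,"finger_gap": 0},{"tx": -0.0056,"tz": 0.0088,"finger_gap": 0},{"finger_gap": 0},{"finger_gap": 0}]' | python3 nudge.py
python3 -c "
from h import *
cv2.imwrite('pics/s4.png',viewer.grab_frame('side')[120:320,160:420])"
```

```text
t: 14.22
position: [0.4695, 0.1049, 0.1435]
tool_rot: [-3.139, 0.001, 1.584]
force: [-1.5, 0.4, 0.3]
grip_width: 0.0
gripper_force: 0.0
t: 14.63
position: [0.4701, 0.0867, 0.1198]
tool_rot: [-3.14, -0.0, 1.585]
force: [0.4, 0.1, 0.3]
grip_width: 0.0003
gripper_force: 0.0
```

View pics/s4.png

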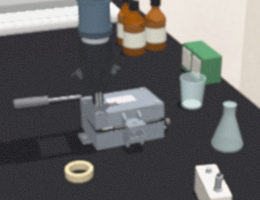

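The side view shows the cover nearly flat on the box with its lug over the base lug. Now I'll press it down gently.

```bash
echo '[{"tx": -0.005,"tz": 0.003,"finger_gap": 0},{"tx": -0.005,"tz": 0.003,"finger_gap": 0},{"tx": -0.005,"tz": 0.003,"finger_gap": 0},{"tz": 0.002,"finger_gap": 0},{"finger_gap": 0},{"finger_gap": 0},{"finger_gap": 0}]' | python3 nudge.py;echo '[{"tz": 0.001,"finger_gap": 0},{"tz": 0.001,"finger_gap": 0},{"tz": 0.001,"finger_gap": 0},{"finger_gap": 0},{"finger_gap": 0},{"finger_gap": 0}]' | python3 nudge.py
```

```text
t: 15.27
position: [0.4711, 0.072, 0.1098]
tool_rot: [3.141, -0.0, 1.586]
force: [-0.2, 0.3, 0.4]
grip_width: -0.0001
gripper_force: 0.3
t: 15.77
position: [0.4712, 0.0714, 0.108]
tool_rot: [-3.141, 0.002, 1.587]
force: [-5.6, -4.2, 12.5]
grip_width: 0.0006
gripper_force: 6.6
```

```bash
echo '[{"tz": -0.03,"finger_gap": 0},{"tz": -0.04,"finger_gap": 0},{"tz": -0.04,"finger_gap": 0},{"tz": -0.03,"finger_gap": 0.06},{"tx": -0.035,"ty": 0.0115,"finger_gap": 0.06},{"tx": -0.035,"ty": 0.0115,"finger_gap": 0.06},{"tx": -0.035,"ty": 0.0115,"finger_gap": 0.06},{"tx": -0.035,"ty": 0.0115,"finger_gap": 0.06},{"tx": -0.035,"ty": 0.0115,"finger_gap": 0.06},{"tx": -0.035,"ty": 0.0115,"finger_gap": 0.06},{"tx": -0.035,"ty": 0.0115,"finger_gap": 0.06},{"tx": -0.035,"ty": 0.0115,"finger_gap": 0.06},{"tx": -0.035,"ty": 0.0115,"finger_gap": 0.06},{"tx": -0.035,"ty": 0.0115,"finger_gap": 0.06},{"tx": -0.035,"ty": 0.0115,"finger_gap": 0.06},{"finger_gap": 0.06},{"finger_gap": 0.06},{"finger_gap": 0.06},{"finger_gap": 0.06},{"finger_gap": 0.06}]' | python3 nudge.py
python3 - <<'E'
from h import *
import pickle
s=manip.sense();W=viewer.camera_model("wrist");im=viewer.grab_frame("wrist");cv2.imwrite("pics/w5.png",im)
pickle.dump((s,W),open("w5.pkl","wb"));p=s["position"];print(p,np.degrees(s["tool_rot"]),proj(W,[.604,-.312,.097]))
print("lug from here",proj(W,[.5392,.0067,.057]))
E
```

```text
t: 17.43
position: [0.6034, -0.3096, 0.2471]
tool_rot: [3.141, -0.0, 1.587]
force: [-0.4, 0.2, 0.6]
grip_width: 0.0605
gripper_force: 0.0
[ 0.60336095 -0.30955802  0.24708057] [ 1.79993922e+02 -1.23444823e-02  9.09486214e+01] (np.float64(323.17098861443696), np.float64(231.41667708671488))
lug from here (np.float64(217.74593408702484), np.float64(-333.8579666971328))
```

View pics/w5.png

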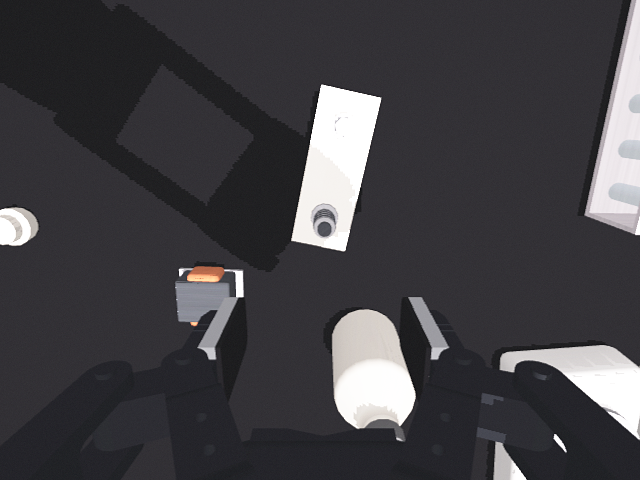

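The pin stands at (324,215–235): collar and grip around (324,218), dark button near (324,230). The bolt is at (342,125). The wash bottle at (365,330)–(385,430) needs a clearance check.

Run:
```python
from h import *
import pickle
s,W=pickle.load(open("w5.pkl","rb"));im=cv2.imread("pics/w5.png");g=im.min(2)
print("col323",g[198:246:2,323].tolist());print("row218",g[218,304:346:2].tolist(),"row229",g[229,304:346:2].tolist())
for th,z in((200,.067),(170,.067),(120,.097),(70,.101)):
    m=np.zeros_like(g);m[200:243,307:341]=(g[200:243,307:341]<th)*255
    k=max(cv2.findContours(m,0,2)[0],key=cv2.contourArea);x,y,w,h=cv2.boundingRect(k);c,r=cv2.minEnclosingCircle(k);print(th,(x,y,w,h),np.round(c,1),round(r,1),"->",plane(W,*c,z).round(4))
for u,v,z in((366,312,0),(338,345,.1),(410,370,.1),(383,430,.15)): print("bottle",plane(W,u,v,z).round(3))
h=[plane(W,u,v,.062)[:2] for u,v in((321,85),(380,97),(346,250),(292,240))];print("holder",np.round(h,4).tolist())
for c in("collar",.067),("gtop",.097),("button",.101): print(c[0],[np.round(proj(W,[.604+a,-.312+b,c[1]]),1).tolist() for a,b in((0,0),(.011,0),(0,.011))])
T=viewer.camera_model("top");print(proj(T,[.5392,.0067,.057]))
```

```text
col323 [239, 240, 243, 190, 203, 180, 129, 137, 155, 150, 199, 201, 68, 81, 83, 81, 85, 84, 78, 102, 230, 239, 237, 237]
row218 [240, 240, 240, 228, 206, 93, 75, 136, 169, 197, 201, 198, 184, 133, 103, 94, 206, 230, 241, 240, 240] row229 [239, 240, 238, 239, 240, 186, 203, 76, 83, 82, 82, 86, 82, 75, 192, 189, 233, 239, 239, 239, 239]
200 (311, 203, 27, 35) [324.  220.1] 17.1 -> [ 0.6046 -0.3116  0.067 ]
170 (317, 221, 15, 16) [324.  228.7] 7.7 -> [ 0.6048 -0.3185  0.067 ]
120 (318, 222, 13, 15) [324.1 228.7] 7.4 -> [ 0.6046 -0.31    0.097 ]
70 (327, 223, 3, 2) [328.  223.5] 1.1 -> [ 0.6072 -0.3051  0.101 ]
bottle [ 0.65  -0.425  0.   ]
bottle [ 0.617 -0.401  0.1  ]
bottle [ 0.674 -0.423  0.1  ]
bottle [ 0.646 -0.434  0.15 ]
holder [[0.6008, -0.2131], [0.6435, -0.2205], [0.6229, -0.3375], [0.5793, -0.3298]]
collar [[323.2, 220.7], [337.3, 220.9], [323.4, 206.8]]
gtop [[323.2, 231.4], [338.8, 231.7], [323.4, 216.2]]
button [[323.2, 233.0], [339.0, 233.3], [323.4, 217.7]]
(np.float64(277.84610636650257), np.float64(259.5254057741797))
```

Pin axis measured at (0.6046, -0.3094). The holder geometry predicts (0.6054, -0.3096), so they agree. The bottle is clear of the gripper.

```bash
echo '[{"ty": 0.001,"finger_gap": 0.05},{"tz": 0.035,"finger_gap": 0.05},{"tz": 0.035,"finger_gap": 0.05},{"tz": 0.035,"finger_gap": 0.05},{"tz": 0.025,"finger_gap": 0.05},{"tz": 0.015,"finger_gap": 0.05},{"tz": 0.008,"finger_gap": 0.05},{"finger_gap": 0.05},{"finger_gap": 0.05},{"finger_gap": 0.05},{"finger_gap": 0.05}]' | python3 nudge.py 80
echo '[{"finger_gap": 0.005},{"finger_gap": 0.005},{"finger_gap": 0.005},{"finger_gap": 0.005},{"finger_gap": 0.005},{"finger_gap": 0.005}]' | python3 nudge.py
```

```text
t: 18.4
position: [0.6056, -0.3119, 0.0962]
tool_rot: [3.138, 0.002, 1.586]
force: [1.0, 0.5, 0.1]
grip_width: 0.0499
gripper_force: 0.0
t: 18.9
position: [0.6047, -0.3114, 0.0948]
tool_rot: [3.141, 0.001, 1.586]
force: [-1.2, 0.2, 5.8]
grip_width: 0.0133
gripper_force: 78.0
```

```bash
echo '[{"tz": -0.01,"finger_gap": 0.005},{"tz": -0.025,"finger_gap": 0.005},{"tz": -0.04,"finger_gap": 0.005},{"tz": -0.04,"finger_gap": 0.005},{"tx": 0.0282,"ty": -0.0063,"finger_gap": 0.005},{"tx": 0.0282,"ty": -0.0063,"finger_gap": 0.005},{"tx": 0.0282,"ty": -0.0063,"finger_gap": 0.005},{"tx": 0.0282,"ty": -0.0063,"finger_gap": 0.005},{"tx": 0.0282,"ty": -0.0063,"finger_gap": 0.005},{"tx": 0.0282,"ty": -0.0063,"finger_gap": 0.005},{"tx": 0.0282,"ty": -0.0063,"finger_gap": 0.005},{"tx": 0.0282,"ty": -0.0063,"finger_gap": 0.005},{"tx": 0.0282,"ty": -0.0063,"finger_gap": 0.005},{"tx": 0.0282,"ty": -0.0063,"finger_gap": 0.005},{"finger_gap": 0.005},{"finger_gap": 0.005},{"finger_gap": 0.005},{"finger_gap": 0.005},{"finger_gap": 0.005}]' | python3 nudge.py
python3 - <<'E'
from h import *
import pickle
s=manip.sense();W=viewer.camera_model("wrist");im=viewer.grab_frame("wrist");cv2.imwrite("pics/w6.png",im)
pickle.dump((s,W),open("w6.pkl","wb"));p=s["position"];print(p,np.degrees(s["tool_rot"]))
g=im.min(2)
a=[round(x) for x in proj(W,[.5385,.0058,.0594])];b=[round(x) for x in proj(W,p-[0,0,.083])];print("hole exp",a,"tip exp",b)
print("hole area");print(g[a[1]-20:a[1]+21:2,a[0]-20:a[0]+21:2])
print("tip area");print(g[b[1]-30:b[1]+24:3,b[0]-26:b[0]+27:2])
E
```

```text
t: 20.48
position: [0.5373, -0.0311, 0.2088]
tool_rot: [-3.142, 0.0, 1.584]
force: [1.4, 0.2, -0.1]
grip_width: 0.0136
gripper_force: 79.2
[ 0.53733495 -0.03114217  0.20879828] [-1.79998780e+02  1.08824235e-02  9.07792146e+01]
hole exp [325, 175] tip exp [322, 262]
hole area
[[155 157 158 161 160 160 159 157 157 153 155 155 155 158 157 152 250 245
  243 243 243]
 [157 155 157 159 159 162 157 157 157 153 152 153 155 156 155 156 152 231
  244 243 242]
 [160 160 159 162 158 158 157 157 157 156 154 155 157 155 158 156 156 164
  164 244 243]
 [156 155 160 162 160 160 156 156 156 154 154 154 157 157 157 157 158 157
  153 251 250]
 [155 156 158 159 157 158 156 158 157 156 157 155 155 159 155 155 157 155
  155 153 154]
 [157 156 157 158 159 160 158 158 154 158 150 156 157 158 160 158 158 155
  157 156 156]
 [156 157 156 158 158 160 159 152 133 136 111 137 134 156 158 157 157 156
  155 156 154]
 [156 158 156 157 157 158 154 137  57  29  27  26  69 136 152 159 160 155
  155 157 155]
 [154 156 160 159 160 160 141  74  27  32  30  30  27  78 144 156 156 157
  157 155 153]
 [156 159 159 157 160 1
[... 2389 characters left out ...]
  46  46  45  48  45]
 [ 31  34  29  41  46  47  48  49  46  42 142 142 146 148 149 147 149 128
   40  46  48  48  49  47  48  49  47]
 [ 30  28  31  42  46  46  45  48  48  41 143 142 144 148 150 146 146 144
   42  47  50  48  46  47  46  47  48]
 [ 29  33  30  40  45  49  46  49  45  57 144 146 145 149 149 147 147 145
   52  45  46  44  50  46  48  47  47]
 [ 32  29  43  47  44  47  47  47  46  67 141 152 149 151 149 143 139 140
   47  46  49  48  46  46  47  48  47]
 [ 30  28  39  50  50  45  39 142 149 153 151 157 162 158 157 154 154 152
  153 154  89  43  47  49  46  47  47]
 [ 49  46  48  47  42 139 158 163 176 204 206 199 195 198 199 201 202 203
  203 189 153 154  88  41  49  48  49]]
```

Both are found numerically: the hole is centred at (325.1,174.8), which matches the expected (325,175). The pin tip is at (323,259), so it sits about +0.5 mm in x and +1.5 mm in y from the tool axis.

```bash
echo '[{"tx": 0.0177,"ty": 0.0006,"finger_gap": 0.005},{"tx": 0.0177,"ty": 0.0006,"finger_gap": 0.005},{"tz": 0.02,"finger_gap": 0.005},{"tz": 0.02,"finger_gap": 0.005},{"tz": 0.015,"finger_gap": 0.005},{"tz": 0.0065,"finger_gap": 0.005},{"finger_gap": 0.005},{"finger_gap": 0.005},{"finger_gap": 0.005},{"finger_gap": 0.005},{"finger_gap": 0.005},{"finger_gap": 0.005}]' | python3 nudge.py 90
```

```text
t: 21.53
position: [0.5382, 0.0053, 0.1481]
tool_rot: [3.14, 0.0, 1.586]
force: [0.1, 0.6, -1.1]
grip_width: 0.0133
gripper_force: 87.8
```

```bash
echo '[{"tx": -0.001,"finger_gap": 0.005},{"tz": 0.003,"finger_gap": 0.005},{"tz": 0.003,"finger_gap": 0.005},{"finger_gap": 0.005},{"finger_gap": 0.005},{"finger_gap": 0.005},{"finger_gap": 0.005}]' | python3 nudge.py; echo '[{"tz": 0.003,"finger_gap": 0.005},{"tz": 0.003,"finger_gap": 0.005},{"finger_gap": 0.005},{"finger_gap": 0.005},{"finger_gap": 0.005},{"finger_gap": 0.005}]' | python3 nudge.py
```

```text
t: 22.12
position: [0.5378, 0.0044, 0.1413]
tool_rot: [3.142, -0.0, 1.586]
force: [-0.4, 0.5, -0.4]
grip_width: 0.0132
gripper_force: 87.8
t: 22.62
position: [0.5378, 0.0044, 0.1354]
tool_rot: [3.141, 0.0, 1.586]
force: [-0.6, 0.4, -0.5]
grip_width: 0.0133
gripper_force: 87.8
```

```bash
echo '[{"tz": 0.003,"finger_gap": 0.005},{"tz": 0.003,"finger_gap": 0.005},{"finger_gap": 0.005},{"finger_gap": 0.005},{"finger_gap": 0.005},{"finger_gap": 0.005}]' | python3 nudge.py; echo '[{"tz": 0.003,"finger_gap": 0.005},{"tz": 0.003,"finger_gap": 0.005},{"tz": 0.003,"finger_gap": 0.005},{"finger_gap": 0.005},{"finger_gap": 0.005},{"finger_gap": 0.005}]' | python3 nudge.py
```

```text
t: 23.12
position: [0.5378, 0.0043, 0.1294]
tool_rot: [3.141, 0.0, 1.586]
force: [-0.0, 0.6, -1.4]
grip_width: 0.0134
gripper_force: 87.8
t: 23.62
position: [0.5377, 0.0044, 0.1202]
tool_rot: [-3.141, -0.0, 1.586]
force: [0.3, 0.2, -0.8]
grip_width: 0.0132
gripper_force: 87.9
```

```bash
echo '[{"tz": 0.005,"finger_gap": 0.005},{"tz": 0.005,"finger_gap": 0.005},{"tz": 0.005,"finger_gap": 0.005},{"tz": 0.005,"finger_gap": 0.005},{"finger_gap": 0.005},{"finger_gap": 0.005},{"finger_gap": 0.005},{"finger_gap": 0.005}]' | python3 nudge.py 110;  echo '[{"tz": 0.003,"finger_gap": 0.005},{"tz": 0.003,"finger_gap": 0.005},{"tz": 0.002,"finger_gap": 0.005},{"finger_gap": 0.005},{"finger_gap": 0.005},{"finger_gap": 0.005},{"finger_gap": 0.005}]' | python3 nudge.py
```

```text
t: 24.28
position: [0.5378, 0.0043, 0.1004]
tool_rot: [3.142, 0.0, 1.586]
force: [0.3, -0.4, -0.9]
grip_width: 0.0127
gripper_force: 107.9
t: 24.87
position: [0.5378, 0.0044, 0.0923]
tool_rot: [3.142, -0.0, 1.586]
force: [-0.1, -1.1, 0.5]
grip_width: 0.0129
gripper_force: 107.9
```

```bash
echo '[{"tz": 0.001,"finger_gap": 0.005},{"tz": 0.001,"finger_gap": 0.005},{"tz": 0.001,"finger_gap": 0.005},{"finger_gap": 0.005},{"finger_gap": 0.005},{"finger_gap": 0.005}]' | python3 nudge.py;  echo '[{"tz": 0.001,"finger_gap": 0.005},{"tz": 0.001,"finger_gap": 0.005},{"finger_gap": 0.005},{"finger_gap": 0.005},{"finger_gap": 0.005}]' | python3 nudge.py
```

```text
t: 25.37
position: [0.5378, 0.0042, 0.0898]
tool_rot: [3.142, 0.0, 1.586]
force: [-2.5, -1.7, 5.0]
grip_width: 0.0127
gripper_force: 108.6
t: 25.78
position: [0.538, 0.0041, 0.0896]
tool_rot: [3.142, 0.001, 1.586]
force: [-8.5, -0.7, 21.2]
grip_width: 0.0127
gripper_force: 110.8
```

```bash
echo '[{"tz": 0.0003,"finger_gap": 0.005},{"finger_gap": 0.005},{"finger_gap": 0.005},{"finger_gap": 0.005},{"finger_gap": 0.005},{"finger_gap": 0.005},{"finger_gap": 0.005},{"finger_gap": 0.005},{"finger_gap": 0.005}]' | python3 nudge.py && python3 -c "
from h import *
s=manip.sense();print(s['force'],s['position']);
if 12<s['force'][2]<40: print(ticket.hand_in())"
```

```text
t: 26.53
position: [0.538, 0.0042, 0.0895]
tool_rot: [3.142, 0.001, 1.586]
force: [-9.4, -0.4, 23.9]
grip_width: 0.0127
gripper_force: 111.0
[-9.41975208 -0.40677953 23.93905986] [0.53802275 0.00417723 0.08952623]
the job is handed in; nothing more can be done
None
```

I handed the job in at 26.5 s: the relay is fully home, the cover is shut, and the pin is through both lugs, still gripped and pressed down with about 24 N; no verdict was returned.

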